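# Fetch the setting ring from behind the standards

## Robot

A 6-joint arm with a two-finger parallel gripper is mounted at the origin on the work surface. World frame = base frame: x ahead of the robot, y to its left, z up, the work surface at z = 0. Lengths are in m, angles in rad, forces in N, time in s.
With the tool pointing down it reaches from about 0.25 to 0.85 m from the base axis. Payload 12.5 kg.
Tool frame: the origin (TCP) lies on the centre line of the jaws, within the pads' length; the fingertips stand 14 mm ahead of it and the grasp point (between the pads) lies 5 mm behind it (env.tip_reach is the distance from the TCP to the fingertips, in m); z points along the fingers, y is the line along which they close (so a half turn about z gives the same grasp; the last joint's range is limited). The gripper opens to 93 mm and grips with 3 to 60 N. Pads are 15 mm wide; open, the fingers measure 128 mm over their backs; the gripper's body (75 mm by 188 mm) begins 65 mm behind the grasp point.
Start: joints at [1.037, 0.351, 1.652, -0, 1.139, -0.085], TCP at [0.239, 0.496, 0.233] pointing down, gripper open.
Joint ranges: [-2.75, 2.75], [-0.79, 2.1], [0.01, 2.65], [-1.57, 4.71], [0.07, 3.14], [-2.87, 2.87]. Speed limits (rad/s): [2.22, 2.22, 2.79, 3.14, 3.14, 3.14].

## Interface

Orientations are given as a 3x3 rotation matrix whose columns are the frame's x, y, z axes.
In Python, from rig import sensors, camera, workorder, env gives the robot as it stands.
- The arm moves only by the shell command python3 -m handwheel 'ROWS' [FORCE]. ROWS is JSON, a list that holds one entry, the list of rows, each a list of 7 numbers: the shift along the world's x, y, z in m, then the turn, a rotation vector about the world's x, y, z in degrees, then the opening, from -1 (shut) to 1 (fully open). A call has 1 to 10 rows; each row is the pose to reach, as a shift and turn from the pose commanded when the call began; what a row does not reach only later rows make up. A row lasts 1/12 s, in which the tool goes at most 41.7 mm and 7.16 degrees, less where a joint would pass 70% of its speed; a pose out of reach is approached as far as the arm can. A call with a gripper value outside its range is refused whole. The fingers move at their own pace and stop on an object; FORCE is the grip in N (left out, the last holds). Time passes only in rows, so rows that repeat a pose let the fingers close. It gives the time, the measured TCP pose, the force, the opening and the grip force at its end, in the units of the state.
- sensors.sense(): the state, without advancing time (a new reading comes with each control period).
- camera(name): name is "side" or "top"; returns a dict with "pixels" (420x560x3 uint8, red, green, blue), "z_map" (420x560 float32, m along the optical axis (not along the pixel's ray), 0 where there is no reading), "intrinsics" (3x3 intrinsics, pixels), "extrinsics" (4x4, takes a point from world to camera coordinates). Camera axes: x right, y down, z forward; pixel columns grow to the right and rows downward; lengths in m; the calibration is good to about 2 mm. A picture is of the moment at which its call begins.
- workorder.finish_job(): hands the job in; it is judged then, once.
The state is a dict: "clock": time; "qpos": joint angles; "qvel": joint speeds; "effort": joint torques, N m; "ee_pos": TCP position; "ee_rot": TCP orientation; "force": force on the tool from outside, world axes, zero at the start; "torque": the same for the moment, N m; "gripper_width": opening from 0.0 (shut) to 1.0 (fully open); "gripper_force": force on a finger pad.
Only numpy, scipy, OpenCV 4.12 (cv2) and the standard library are available. Lean on these libraries where they do the work, as an engineer would, in place of code of your own. Each camera call takes 0.05 s, during which the arm holds its last target. There are 200 camera calls.

## Task

Clear the tall steel cylinder and the tall black granite block out of the gauge tray and stand both upright on the wooden board, then fetch the setting ring from the pocket behind them and lay it flat and centred on the round anvil of the comparator stand. After that stand the cylinder and the block back upright in the tray, each on the very spot where it stood at the start. Set the three down without dropping them, and leave the V-block and the brass plug in the tray as they are.

Things in the scene. Friction and masses are not known exactly. Their poses are not given: they have to be found in the camera images.
- cylinder: Loose upright steel cylinder (a squareness standard), 42 mm diameter, 120 mm tall, about 0.6 kg, a dark dot on its top. Origin: centre of its underside; z up along its axis. At the start it stands in the open front part of the tray, in one of the two front places (tray frame x -42, y +38 or -38 mm, within 3 mm).
- block: Loose upright black granite square block, 40 x 40 mm, 112 mm tall, about 0.5 kg. Origin: centre of its underside; x and y perpendicular to its side faces, z up. At the start it stands in the other of the two front places of the tray, roughly square to it (within 0.1 rad).
- ring: Loose steel setting ring lying flat, 60 mm outer diameter, 30 mm bore, 30 mm high, about 0.45 kg. Origin: centre of its underside, z up its axis. At the start in the tray's middle rear pocket (tray x +20, y 0), behind and between the tall standards; only about 8 mm to the pocket's side walls, so grip it with one finger before and one behind it (along tray x).
- vblock: Loose steel V-block, 50 mm (x) x 34 mm (y), 36 mm high, in one of the two narrow side pockets at the tray's rear. It stays where it is. Origin: centre of its underside.
- plug: Loose small stepped brass plug standing upright, 28 mm diameter, 38 mm high, in the other side pocket of the tray's rear. It stays where it is. Origin: centre of its underside.
- tray: Fixed aluminium gauge tray. Origin at the work surface; x to its rear, away from the robot; z up. Floor top 6 mm up, x -80 to +100, y -93 to +93 mm; front part (x < -12) without walls. Rear: 5 mm walls rising 30 mm over the floor, back wall's inner face at x +95, walls along x centred at y -90.5, -40.5, +40.5, +90.5: a middle pocket 76 mm wide, two side pockets 45 mm wide, open to front and top.
- board: Fixed plain wooden board, the side area for parking, 200 mm (x) x 120 mm (y), 12 mm thick, empty at the start; its place varies (left or right of the tray). Origin: centre of its underside, at the work surface; z up.
- station: Fixed comparator stand, across the tray from the board. Origin at the work surface, below the centre of the round steel anvil; x points to its column, z up. Anvil: flat disc, 58 mm diameter, top 45 mm above the work surface, on a grey base 30 mm high (x -60 to +155, y -58 to +58 mm). Column 22 mm diameter, reaching 210 mm above the work surface, at x +125 mm; arm and dial point to +x.

How it is judged:
On the way, in this order (a step that is already met when the one before it is completed fails the run):
1. cylinder and block both stand upright and released on the wooden board, the ring still in its pocket (x of cylinder in the frame of board between -0.1 and 0.1 m and y of cylinder in the frame of board between -0.06 and 0.06 m and z of cylinder in the frame of board between 0.008 and 0.017 m and angle between each of cylinder, block's own z axis and vertical below 0.1 rad and linear speed of each of cylinder, block below 0.02 m/s and contact force between the fingers and cylinder below 0.1 N and x of block in the frame of board between -0.1 and 0.1 m and y of block in the frame of board between -0.06 and 0.06 m and z of block in the frame of board between 0.008 and 0.017 m and contact force between the fingers and block below 0.1 N and distance of ring from where it was at the start of the episode below 0.04 m), for 0.2 s.
2. the ring lies flat and centred on the anvil, released, while cylinder and block still stand on the board (horizontal distance between ring and station below 0.01 m and z of ring in the frame of station between 0.041 and 0.05 m and angle between the z axis of ring and the z axis of station, either way round below 0.1 rad and linear speed of ring below 0.02 m/s and contact force between the fingers and ring below 0.1 N and x of cylinder in the frame of board between -0.1 and 0.1 m and y of cylinder in the frame of board between -0.06 and 0.06 m and z of cylinder in the frame of board between 0.008 and 0.017 m and angle between each of cylinder, block's own z axis and vertical below 0.1 rad and x of block in the frame of board between -0.1 and 0.1 m and y of block in the frame of board between -0.06 and 0.06 m and z of block in the frame of board between 0.008 and 0.017 m), for 0.2 s.
At the end, for the whole second after the job is handed in: The ring lies flat on the anvil within 10 mm of its centre; the cylinder and the block stand upright in the tray, each within 12 mm of where it stood at the start; the V-block and the plug are within 15 mm of where they were; everything is released and at rest (horizontal distance between ring and station below 0.01 m and z of ring in the frame of station between 0.041 and 0.05 m and angle between the z axis of ring and the z axis of station, either way round below 0.1 rad and linear speed of each of ring, cylinder, block below 0.02 m/s and contact force between the fingers and ring below 0.1 N and distance of each of cylinder, block from where it was at the start of the episode below 0.012 m and angle between each of cylinder, block's own z axis and vertical below 0.1 rad and contact force between the fingers and cylinder below 0.1 N and contact force between the fingers and block below 0.1 N and distance of each of vblock, plug from where it was at the start of the episode below 0.015 m); the robot touches nothing.
It fails at once if the cylinder, the block or the ring is dropped (falls free faster than 0.6 m/s, about 18 mm) ((linear speed of cylinder above 0.6 m/s and contact force between the fingers and cylinder below 0.1 N) or (linear speed of block above 0.6 m/s and contact force between the fingers and block below 0.1 N) or (linear speed of ring above 0.6 m/s and contact force between the fingers and ring below 0.1 N)).
It fails at once if the V-block or the plug is shifted by more than 15 mm (distance of any of vblock, plug from where it was at the start of the episode above 0.015 m).
It also fails if it takes over 136 s, if anything falls off the work surface, if the arm or the gripper's body presses on something with over 40 N, if the wrist force passes 120 N, or if a joint passes its speed limit or range.

## Working session

There is one attempt and no reset: what is moved stays moved. The work goes in short steps, Python scripts to look and compute and a shell command to move; the robot and the scene stay as the last step left them, time stands still between calls to the robot, and variables do not carry over. Pictures are saved under pics/ and viewed, at most 14 in all, crops included, and the job is handed in when it is done.

```bash
mkdir -p pics; ls
cat > look.py <<'E'
import numpy as np, cv2
from rig import sensors, camera, env
def shot(name, f):
    c=camera(name); cv2.imwrite('pics/'+f+'.png', c['pixels'][...,::-1]); np.savez('pics/'+f, **c); return c
def world(c):
    z=c['z_map']; K=c['intrinsics']; v,u=np.mgrid[:z.shape[0],:z.shape[1]]
    p=np.stack([(u-K[0,2])/K[0,0]*z,(v-K[1,2])/K[1,1]*z,z,np.ones_like(z)],-1)
    w=p@np.linalg.inv(c['extrinsics']).T; w=w[...,:3]; w[z==0]=np.nan; return w
E
python3 - <<'E'
from look import *
for n in ('top','side'):
    c=shot(n,n+'0'); print(n,c['intrinsics'].round(1).tolist(),np.linalg.inv(c['extrinsics']).round(3).tolist(), (c['z_map']==0).mean())
s=sensors.sense(); print(s['clock'],s['ee_pos'],s['ee_rot'],s['gripper_width'])
E
```

```text
pics
top [[532.5, 0.0, 287.9], [0.0, 532.5, 205.7], [0.0, 0.0, 1.0]] [[0.013, -0.986, 0.165, 0.351], [-0.999, -0.007, 0.034, -0.014], [-0.032, -0.166, -0.986, 1.12], [0.0, 0.0, 0.0, 1.0]] 0.004056122448979592
side [[432.7, 0.0, 285.3], [0.0, 432.7, 213.8], [0.0, 0.0, 1.0]] [[-0.994, -0.084, 0.074, 0.456], [-0.112, 0.761, -0.639, 0.615], [-0.002, -0.643, -0.766, 0.779], [0.0, 0.0, 0.0, 1.0]] 0.003949829931972789
0.1 [0.23849267 0.49529407 0.23218243] [[-9.00955654e-01  4.33910894e-01 -4.95890791e-04]
 [ 4.33911173e-01  9.00955230e-01 -8.75906257e-04]
 [ 6.67101349e-05 -1.00432525e-03 -9.99999493e-01]] 0.9962976145299817
```

View pics/top0.png

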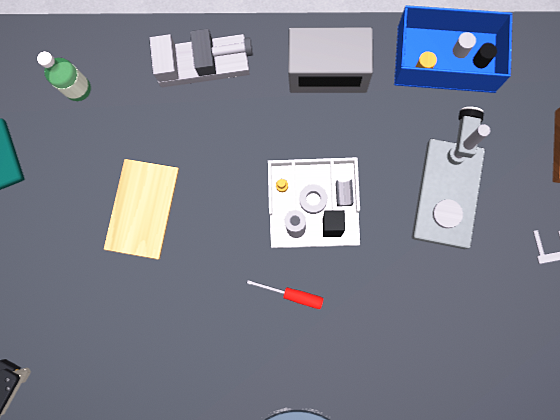

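View pics/side0.png

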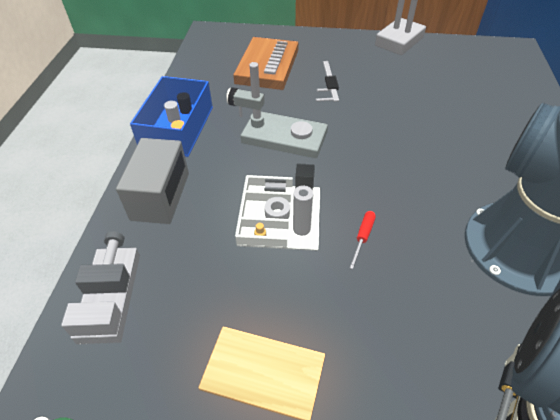

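The top view shows the board at (142,208), cylinder top (295,220), block (334,222), ring (313,198), plug (282,186), V-block (345,192) and anvil (448,213). The side view agrees.

Run:
```python
from look import *
c=dict(np.load('pics/top0.npz')); w=world(c); V,U=np.mgrid[:420,:560]
def obj(n,box,lo,hi):
    u0,u1,v0,v1=box; m=(U>=u0)&(U<=u1)&(V>=v0)&(V<=v1)&(w[...,2]>lo)&(w[...,2]<hi)
    p=w[m]; 
    r=cv2.minAreaRect((p[:,:2]*1000).astype(np.float32)); e=cv2.minEnclosingCircle((p[:,:2]*1000).astype(np.float32))
    print(n,len(p),'mean',p.mean(0).round(4),'rect',np.round(r[0],1),np.round(r[1],1),round(r[2],1),'circ',np.round(e[0],1),round(e[1],1), 'mid', ((p.max(0)+p.min(0))/2).round(4))
obj('cyl',(280,312,203,240),.115,.14)
obj('block',(318,350,205,240),.108,.13)
obj('ring',(298,330,182,214),.032,.042)
obj('anvil',(430,466,196,230),.041,.052)
obj('base',(405,490,135,255),.024,.036)
obj('board',(95,190,150,268),.008,.017)
obj('plug',(272,292,176,196),.025,.055)
obj('vb',(335,354,176,210),.035,.05)
obj('trayfloor+walls',(260,365,150,255),.003,.04)
obj('traywalls',(260,365,150,255),.03,.04)
obj('sdriver',(245,325,280,310),.006,.1)
```

```text
cyl 387 mean [0.4892 0.0073 0.1253] rect [489.4   6.9] [40.3 39.8] 0.7 circ [489.8   7.5] 20.9 mid [0.4894 0.0069 0.123 ]
block 447 mean [ 0.4919 -0.0676  0.1171] rect [491.9 -67.6] [39.5 40.1] 1.8 circ [491.9 -67.6] 27.0 mid [ 0.4915 -0.0672  0.1159]
ring 447 mean [ 0.5497 -0.028   0.0355] rect [550.2 -28. ] [57.8 56. ] 0.6 circ [550.  -27.8] 29.9 mid [ 0.5502 -0.028   0.0366]
anvil 611 mean [ 0.518  -0.3005  0.0446] rect [ 518.3 -300.8] [56.3 56.9] 34.0 circ [ 518.3 -301.2] 29.2 mid [ 0.518  -0.3007  0.0457]
base 4658 mean [ 0.5612 -0.3072  0.0294] rect [ 565.  -309.8] [117.  215.2] 79.3 circ [ 565.  -310.3] 119.3 mid [ 0.5649 -0.3096  0.03  ]
board 4807 mean [0.5283 0.3374 0.0115] rect [530.  337.5] [121.1 199.9] 80.6 circ [530.  338.4] 115.0 mid [0.53   0.3379 0.0124]
plug 100 mean [0.5782 0.0349 0.0375] rect [580.5  31.2] [24.4 35.1] 5.5 circ [582.   29.7] 19.3 mid [0.5808 0.0316 0.0366]
vb 129 mean [ 0.5624 -0.0932  0.0409] rect [562.4 -92.9] [49.9 34.5] 3.5 circ [563.  -92.5] 29.6 mid [ 0.5629 -0.0927  0.0408]
trayfloor+walls 6164 mean [ 0.5514 -0.0288  0.0143] rect [547.6 -27.4] [224.5 225.3] 89.4 circ [548.  -29.4] 155.7 mid [ 0.5472 -0.0278  0.0215]
traywalls 1362 mean [ 0.5729 -0.0322  0.0351] rect [552.3 -28.9] [163.4 186.4] 2.0 circ [569.  -29.4] 112.1 mid [ 0.5532 -0.028   0.035 ]
sdriver 601 mean [0.3495 0.0053 0.0206] rect [354.   29.9] [159.6  27.4] 77.4 circ [357.6  29.2] 79.9 mid [0.3524 0.0286 0.0185]
```

Sizes and heights match the spec: cylinder (489.5, 7), block (492, -67.5), ring (550, -28), anvil (518, -300.7), tray yaw about 1.8°, board (530, 337.5). I'll grip along tray x. First move is to above the cylinder.

```bash
python3 -m handwheel '[[[0.251,-0.488,0,0,0,-62.5,1],[0.251,-0.488,0,0,0,-62.5,1],[0.251,-0.488,0,0,0,-62.5,1],[0.251,-0.488,0,0,0,-62.5,1],[0.251,-0.488,0,0,0,-62.5,1],[0.251,-0.488,0,0,0,-62.5,1],[0.251,-0.488,0,0,0,-62.5,1],[0.251,-0.488,0,0,0,-62.5,1],[0.251,-0.488,0,0,0,-62.5,1],[0.251,-0.488,0,0,0,-62.5,1]]]' 40; python3 -c "
from rig import sensors;s=sensors.sense();print(s['ee_pos'],s['ee_rot'])"
```

```text
clock: 0.93
ee_pos: [0.4295, 0.123, 0.2326]
ee_rot: [[-0.025, 1.0, -0.0], [1.0, 0.025, 0.0], [0.0, -0.0, -1.0]]
force: [0.5, 1.7, 0.9]
gripper_width: 1.003
gripper_force: 0.0
[0.42953646 0.12299335 0.23264041] [[-2.52728697e-02  9.99680590e-01 -2.13989815e-05]
 [ 9.99680588e-01  2.52728711e-02  6.42786674e-05]
 [ 6.47989498e-05 -1.97676400e-05 -9.99999998e-01]]
```

```bash
python3 -m handwheel '[[[0.060,-0.116,0,0,0,0,1],[0.060,-0.116,0,0,0,0,1],[0.060,-0.116,0,0,0,0,1],[0.060,-0.116,0,0,0,0,1],[0.060,-0.116,0,0,0,0,1],[0.060,-0.116,0,0,0,0,1],[0.060,-0.116,0,0,0,0,1]]]' 40
```

```text
clock: 1.52
ee_pos: [0.4885, 0.0101, 0.2325]
ee_rot: [[-0.032, 0.999, -0.001], [0.999, 0.032, 0.0], [0.0, -0.001, -1.0]]
force: [0.4, 0.1, 0.3]
gripper_width: 1.002
gripper_force: 0.0
```

```bash
python3 -m handwheel '[[[0.001,-0.003,-0.03,0,0,0,1],[0.001,-0.003,-0.06,0,0,0,1],[0.001,-0.003,-0.09,0,0,0,1],[0.001,-0.003,-0.12,0,0,0,1],[0.001,-0.003,-0.14,0,0,0,1],[0.001,-0.003,-0.147,0,0,0,1],[0.001,-0.003,-0.147,0,0,0,1],[0.001,-0.003,-0.147,0,0,0,1],[0.001,-0.003,-0.147,0,0,0,1]]]' 40
python3 - <<'E'
from look import *
shot('side','side1')
E
```

```text
clock: 2.27
ee_pos: [0.4909, 0.0064, 0.0871]
ee_rot: [[-0.032, 0.999, 0.002], [0.999, 0.032, -0.0], [-0.0, 0.002, -1.0]]
force: [0.6, 1.1, 0.4]
gripper_width: 0.997
gripper_force: 0.0
```

View pics/side1.png

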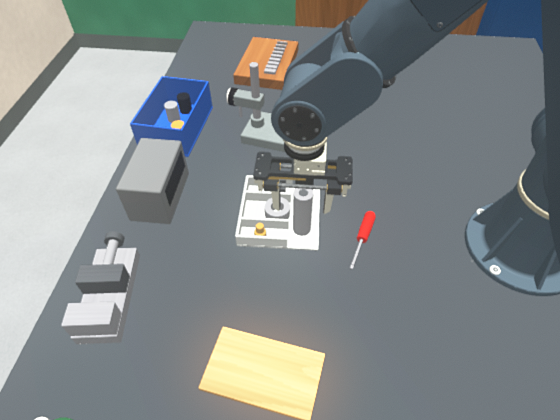

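The fingers straddle the cylinder (303,210): the rear finger is at (276,200) and the front one at (329,200). Nothing has been touched, so I'll close.

```bash
python3 -m handwheel '[[[0,0,0,0,0,0,-1],[0,0,0,0,0,0,-1],[0,0,0,0,0,0,-1],[0,0,0,0,0,0,-1],[0,0,0,0,0,0,-1],[0,0,0,0,0,0,-1],[0,0,0,0,0,0,-1],[0,0,0,0,0,0,-1],[0,0,0,0,0,0,-1],[0,0,0,0,0,0,-1]]]' 40
```

```text
clock: 3.15
ee_pos: [0.4899, 0.006, 0.0856]
ee_rot: [[-0.031, 1.0, -0.001], [1.0, 0.031, 0.0], [0.0, -0.001, -1.0]]
force: [-1.2, -0.2, 0.8]
gripper_width: 0.444
gripper_force: 40.0
```

```bash
python3 -m handwheel '[[[0,0,0.005,0,0,0,-1],[0,0,0.015,0,0,0,-1],[0,0,0.03,0,0,0,-1],[0,0,0.045,0,0,0,-1],[0,0,0.06,0,0,0,-1],[0,0,0.07,0,0,0,-1],[0,0,0.07,0,0,0,-1]]]' 40
```

```text
clock: 3.73
ee_pos: [0.4911, 0.0059, 0.1578]
ee_rot: [[-0.031, 1.0, 0.003], [1.0, 0.031, -0.0], [-0.0, 0.003, -1.0]]
force: [0.7, 0.5, -6.4]
gripper_width: 0.447
gripper_force: 40.0
```

```bash
python3 -m handwheel '[[[0.003,0.010,0,0,0,0,-1],[0.008,0.03,0,0,0,0,-1],[0.016,0.055,0,0,0,0,-1],[0.023,0.08,0,0,0,0,-1],[0.031,0.11,0,0,0,0,-1],[0.039,0.14,0,0,0,0,-1],[0.047,0.17,0,0,0,0,-1],[0.055,0.2,0,0,0,0,-1],[0.063,0.23,0,0,0,0,-1],[0.071,0.26,0,0,0,0,-1]]]' 40
python3 -m handwheel '[[[0.008,0.025,0,0,0,0,-1],[0.013,0.045,0,0,0,0,-1],[0.018,0.058,0,0,0,0,-1],[0.018,0.0635,0,0,0,0,-1],[0.018,0.0635,0,0,0,0,-1],[0.018,0.0635,0,0,0,0,-1]]]' 40
```

```text
clock: 4.57
ee_pos: [0.5606, 0.268, 0.1541]
ee_rot: [[-0.031, 1.0, -0.002], [1.0, 0.031, -0.001], [-0.001, -0.002, -1.0]]
force: [1.2, -0.6, -7.5]
gripper_width: 0.449
gripper_force: 40.0
clock: 5.07
ee_pos: [0.5785, 0.3292, 0.1546]
ee_rot: [[-0.031, 1.0, -0.002], [1.0, 0.031, -0.001], [-0.001, -0.002, -1.0]]
force: [0.7, -0.4, -6.8]
gripper_width: 0.452
gripper_force: 40.0
```

```bash
python3 -m handwheel '[[[0,0,-0.015,0,0,0,-1],[0,0,-0.03,0,0,0,-1],[0,0,-0.045,0,0,0,-1],[0,0,-0.055,0,0,0,-1],[0,0,-0.058,0,0,0,-1],[0,0,-0.06,0,0,0,-1],[0,0,-0.062,0,0,0,-1],[0,0,-0.063,0,0,0,-1],[0,0,-0.063,0,0,0,-1]]]' 40
python3 - <<'E'
from look import *
shot('side','side2')
E
```

```text
clock: 5.82
ee_pos: [0.5794, 0.3296, 0.0931]
ee_rot: [[-0.031, 1.0, 0.001], [1.0, 0.031, 0.0], [0.0, 0.001, -1.0]]
force: [-0.2, -0.0, -5.5]
gripper_width: 0.448
gripper_force: 40.0
```

View pics/side2.png

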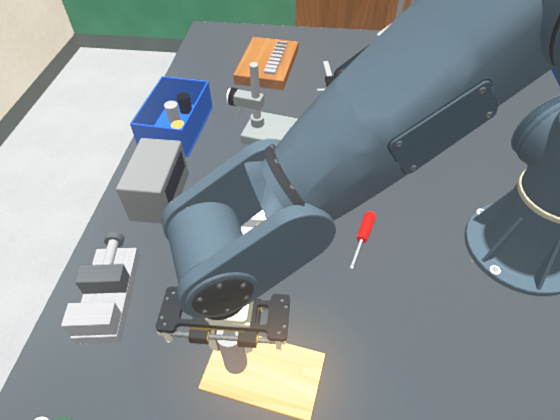

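The cylinder hangs upright over the board, with its foot near (233,370). I'll ease it down the last 1–2 mm until the force changes.

```bash
python3 -m handwheel '[[[0,0,-0.001,0,0,0,-1],[0,0,-0.0015,0,0,0,-1],[0,0,-0.0015,0,0,0,-1]]]' 40
```

```text
clock: 6.12
ee_pos: [0.5794, 0.3296, 0.0916]
ee_rot: [[-0.031, 1.0, 0.001], [1.0, 0.031, 0.0], [0.0, 0.001, -1.0]]
force: [-1.6, -0.4, -2.0]
gripper_width: 0.447
gripper_force: 40.0
```

Contact is beginning (load went from 6.4 to 2 N). Now release and rise.

```bash
python3 -m handwheel '[[[0,0,-0.0005,0,0,0,-1],[0,0,-0.0005,0,0,0,-0.05],[0,0,-0.0005,0,0,0,0.1],[0,0,-0.0005,0,0,0,0.6],[0,0,-0.0005,0,0,0,1],[0,0,-0.0005,0,0,0,1],[0,0,-0.0005,0,0,0,1],[0,0,-0.0005,0,0,0,1]]]' 40
python3 -m handwheel '[[[0,0,0.02,0,0,0,1],[0,0,0.05,0,0,0,1],[0,0,0.08,0,0,0,1],[0,0,0.11,0,0,0,1],[0,0,0.14,0,0,0,1],[0,0,0.14,0,0,0,1]]]'
```

```text
clock: 6.78
ee_pos: [0.5792, 0.3295, 0.0906]
ee_rot: [[-0.031, 1.0, 0.0], [1.0, 0.031, 0.0], [0.0, 0.0, -1.0]]
force: [-0.3, -0.5, 0.4]
gripper_width: 0.856
gripper_force: 0.0
clock: 7.28
ee_pos: [0.5811, 0.3305, 0.2373]
ee_rot: [[-0.031, 0.999, 0.008], [1.0, 0.031, 0.004], [0.004, 0.009, -1.0]]
force: [0.9, 1.0, 0.2]
gripper_width: 1.0
gripper_force: 0.0
```

```bash
python3 -m handwheel '[[[-0.0875,-0.397,0,0,0,0,1],[-0.0875,-0.397,0,0,0,0,1],[-0.0875,-0.397,0,0,0,0,1],[-0.0875,-0.397,0,0,0,0,1],[-0.0875,-0.397,0,0,0,0,1],[-0.0875,-0.397,0,0,0,0,1],[-0.0875,-0.397,0,0,0,0,1],[-0.0875,-0.397,0,0,0,0,1],[-0.0875,-0.397,0,0,0,0,1],[-0.0875,-0.397,0,0,0,0,1]]]'
python3 -m handwheel '[[[0,0,0,0,0,0,1],[0,0,0,0,0,0,1],[0,0,0,0,0,0,1]]]'
python3 - <<'E'
from look import *
shot('side','side3')
E
```

```text
clock: 8.12
ee_pos: [0.4906, -0.07, 0.2305]
ee_rot: [[-0.03, 1.0, 0.0], [1.0, 0.03, -0.0], [-0.0, 0.0, -1.0]]
force: [0.2, 0.7, 0.6]
gripper_width: 1.002
gripper_force: 0.0
clock: 8.37
ee_pos: [0.4917, -0.0672, 0.2305]
ee_rot: [[-0.031, 1.0, -0.0], [1.0, 0.031, 0.0], [0.0, -0.0, -1.0]]
force: [-0.1, 0.5, 0.1]
gripper_width: 1.002
gripper_force: 0.0
```

View pics/side3.png

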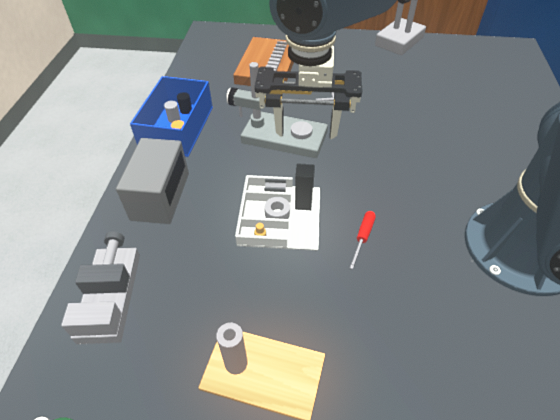

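The cylinder stands upright on the board at (232,350), and the gripper is above the block. Next I descend and grip.

```bash
python3 -m handwheel '[[[0,0,-0.03,0,0,0,1],[0,0,-0.06,0,0,0,1],[0,0,-0.09,0,0,0,1],[0,0,-0.12,0,0,0,1],[0,0,-0.14,0,0,0,1],[0,0,-0.146,0,0,0,1],[0,0,-0.146,0,0,0,1],[0,0,-0.146,0,0,0,1]]]'
python3 -m handwheel '[[[0,0,0,0,0,0,-1],[0,0,0,0,0,0,-1],[0,0,0,0,0,0,-1],[0,0,0,0,0,0,-1],[0,0,0,0,0,0,-1],[0,0,0,0,0,0,-1],[0,0,0,0,0,0,-1],[0,0,0,0,0,0,-1],[0,0,0,0,0,0,-1],[0,0,0,0,0,0,-1]]]' 40
python3 -m handwheel '[[[0,0,0.005,0,0,0,-1],[0,0,0.015,0,0,0,-1],[0,0,0.03,0,0,0,-1],[0,0,0.045,0,0,0,-1],[0,0,0.06,0,0,0,-1],[0,0,0.07,0,0,0,-1],[0,0,0.07,0,0,0,-1]]]' 40
```

```text
clock: 9.08
ee_pos: [0.4923, -0.0669, 0.0854]
ee_rot: [[-0.032, 0.999, 0.001], [0.999, 0.032, -0.0], [-0.0, 0.001, -1.0]]
force: [-0.4, -0.3, 0.4]
gripper_width: 1.0
gripper_force: 0.0
clock: 9.92
ee_pos: [0.4916, -0.0675, 0.0846]
ee_rot: [[-0.031, 1.0, -0.0], [1.0, 0.031, 0.0], [0.0, -0.0, -1.0]]
force: [0.0, -0.3, 0.5]
gripper_width: 0.43
gripper_force: 40.0
clock: 10.5
ee_pos: [0.4925, -0.0677, 0.1568]
ee_rot: [[-0.031, 1.0, 0.003], [1.0, 0.031, -0.001], [-0.001, 0.003, -1.0]]
force: [0.7, 0.0, -5.2]
gripper_width: 0.425
gripper_force: 40.0
```

```bash
python3 -m handwheel '[[[0,0.010,0,0,0,0,-1],[-0.001,0.03,0,0,0,0,-1],[-0.002,0.06,0,0,0,0,-1],[-0.003,0.09,0,0,0,0,-1],[-0.004,0.12,0,0,0,0,-1],[-0.005,0.15,0,0,0,0,-1],[-0.006,0.18,0,0,0,0,-1],[-0.007,0.21,0,0,0,0,-1],[-0.008,0.24,0,0,0,0,-1],[-0.009,0.27,0,0,0,0,-1]]]' 40
python3 -m handwheel '[[[0,0.03,0,0,0,0,-1],[-0.001,0.06,0,0,0,0,-1],[-0.001,0.09,0,0,0,0,-1],[-0.002,0.115,0,0,0,0,-1],[-0.002,0.13,0,0,0,0,-1],[-0.002,0.14,0,0,0,0,-1],[-0.002,0.143,0,0,0,0,-1],[-0.002,0.143,0,0,0,0,-1],[-0.002,0.143,0,0,0,0,-1]]]' 40
```

```text
clock: 11.33
ee_pos: [0.4815, 0.2044, 0.1536]
ee_rot: [[-0.031, 1.0, -0.002], [1.0, 0.031, -0.001], [-0.0, -0.002, -1.0]]
force: [0.1, -0.4, -5.9]
gripper_width: 0.428
gripper_force: 40.0
clock: 12.08
ee_pos: [0.4806, 0.3446, 0.1543]
ee_rot: [[-0.031, 1.0, -0.001], [1.0, 0.031, -0.001], [-0.001, -0.001, -1.0]]
force: [-0.3, -0.3, -6.8]
gripper_width: 0.426
gripper_force: 40.0
```

```bash
python3 -m handwheel '[[[0,0,-0.015,0,0,0,-1],[0,0,-0.03,0,0,0,-1],[0,0,-0.045,0,0,0,-1],[0,0,-0.055,0,0,0,-1],[0,0,-0.059,0,0,0,-1],[0,0,-0.061,0,0,0,-1],[0,0,-0.062,0,0,0,-1],[0,0,-0.062,0,0,0,-1],[0,0,-0.062,0,0,0,-1]]]' 40
```

```text
clock: 12.83
ee_pos: [0.481, 0.3456, 0.0933]
ee_rot: [[-0.031, 1.0, 0.001], [1.0, 0.031, 0.001], [0.001, 0.001, -1.0]]
force: [0.7, 0.2, -6.0]
gripper_width: 0.424
gripper_force: 40.0
```

```bash
python3 -m handwheel '[[[0,0,-0.001,0,0,0,-1],[0,0,-0.002,0,0,0,-1],[0,0,-0.0025,0,0,0,-1],[0,0,-0.0025,0,0,0,-1]]]' 40
```

```text
clock: 13.17
ee_pos: [0.4808, 0.3456, 0.0906]
ee_rot: [[-0.031, 1.0, 0.0], [1.0, 0.031, 0.0], [0.0, 0.0, -1.0]]
force: [-1.7, -0.9, -0.3]
gripper_width: 0.427
gripper_force: 40.0
```

```bash
python3 -m handwheel '[[[0,0,0,0,0,0,-0.1],[0,0,0,0,0,0,0.1],[0,0,0,0,0,0,0.5],[0,0,0,0,0,0,0.6],[0,0,0,0,0,0,0.6],[0,0,0,0,0,0,0.6],[0,0,0,0,0,0,0.6]]]' 40
python3 -m handwheel '[[[0,0,0.02,0,0,0,0.6],[0,0,0.05,0,0,0,0.6],[0,0,0.08,0,0,0,0.6],[0,0,0.11,0,0,0,0.6],[0,0,0.14,0,0,0,0.6],[0,0,0.14,0,0,0,0.6]]]'
```

```text
clock: 13.75
ee_pos: [0.4807, 0.3455, 0.0902]
ee_rot: [[-0.031, 1.0, 0.0], [1.0, 0.031, 0.0], [0.0, 0.0, -1.0]]
force: [0.1, 0.5, -1.0]
gripper_width: 0.793
gripper_force: 0.0
clock: 14.25
ee_pos: [0.4826, 0.3467, 0.2362]
ee_rot: [[-0.031, 0.999, 0.008], [1.0, 0.031, 0.005], [0.004, 0.008, -1.0]]
force: [0.1, -0.6, 0.8]
gripper_width: 0.798
gripper_force: 0.0
```

```bash
python3 -m handwheel '[[[0.0693,-0.3735,0,0,0,0,0.7],[0.0693,-0.3735,0,0,0,0,0.7],[0.0693,-0.3735,0,0,0,0,0.7],[0.0693,-0.3735,0,0,0,0,0.7],[0.0693,-0.3735,0,0,0,0,0.7],[0.0693,-0.3735,0,0,0,0,0.7],[0.0693,-0.3735,0,0,0,0,0.7],[0.0693,-0.3735,0,0,0,0,0.7],[0.0693,-0.3735,0,0,0,0,0.7],[0.0693,-0.3735,0,0,0,0,0.7]]]'
python3 -m handwheel '[[[0,0,0,0,0,0,0.7],[0,0,-0.03,0,0,0,0.7],[0,0,-0.06,0,0,0,0.7],[0,0,-0.09,0,0,0,0.7],[0,0,-0.12,0,0,0,0.7],[0,0,-0.14,0,0,0,0.7],[0,0,-0.15,0,0,0,0.7],[0,0,-0.15,0,0,0,0.7],[0,0,-0.15,0,0,0,0.7]]]'
python3 - <<'E'
from look import *
c=shot('side','side4'); cv2.imwrite('pics/side4c.png',cv2.resize(c['pixels'][130:270,200:360,::-1],None,fx=4,fy=4,interpolation=cv2.INTER_CUBIC))
E
```

```text
clock: 15.08
ee_pos: [0.5506, -0.0333, 0.2298]
ee_rot: [[-0.027, 1.0, 0.0], [1.0, 0.027, -0.001], [-0.001, 0.0, -1.0]]
force: [-0.3, 0.3, -0.5]
gripper_width: 0.85
gripper_force: 0.0
clock: 15.83
ee_pos: [0.5502, -0.0272, 0.0806]
ee_rot: [[-0.032, 0.999, 0.0], [0.999, 0.032, 0.0], [0.0, 0.0, -1.0]]
force: [0.7, -0.1, 0.8]
gripper_width: 0.846
gripper_force: 0.0
```

View pics/side4c.png

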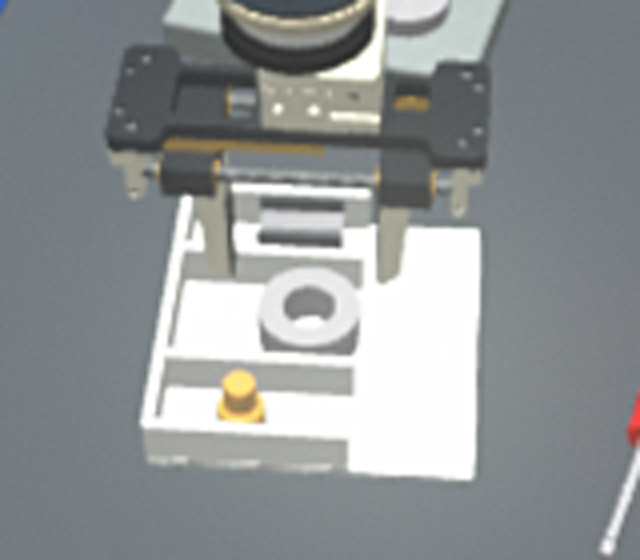

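The fingers straddle the ring (310,310 in the crop) fore and aft, with room to the walls. Now descend and grip.

```bash
python3 -m handwheel '[[[0,-0.0005,-0.015,0,0,0,0.7],[0,-0.0005,-0.03,0,0,0,0.7],[0,-0.0005,-0.045,0,0,0,0.7],[0,-0.0005,-0.055,0,0,0,0.7],[0,-0.0005,-0.055,0,0,0,0.7],[0,-0.0005,-0.055,0,0,0,0.7]]]'
python3 -m handwheel '[[[0,0,0,0,0,0,-1],[0,0,0,0,0,0,-1],[0,0,0,0,0,0,-1],[0,0,0,0,0,0,-1],[0,0,0,0,0,0,-1],[0,0,0,0,0,0,-1],[0,0,0,0,0,0,-1],[0,0,0,0,0,0,-1]]]' 40
python3 -m handwheel '[[[0,0,0.005,0,0,0,-1],[0,0,0.015,0,0,0,-1],[0,0,0.03,0,0,0,-1],[0,0,0.05,0,0,0,-1],[0,0,0.08,0,0,0,-1],[0,0,0.1,0,0,0,-1],[0,0,0.115,0,0,0,-1],[0,0,0.12,0,0,0,-1],[0,0,0.12,0,0,0,-1]]]' 40
```

```text
clock: 16.38
ee_pos: [0.5504, -0.0284, 0.0259]
ee_rot: [[-0.031, 1.0, 0.001], [1.0, 0.031, -0.0], [-0.0, 0.001, -1.0]]
force: [0.3, -0.4, 0.1]
gripper_width: 0.851
gripper_force: 0.0
clock: 17.05
ee_pos: [0.5501, -0.0285, 0.0258]
ee_rot: [[-0.031, 1.0, 0.0], [1.0, 0.031, -0.0], [-0.0, 0.0, -1.0]]
force: [-2.3, 0.0, 6.4]
gripper_width: 0.639
gripper_force: 40.0
clock: 17.8
ee_pos: [0.5504, -0.0286, 0.1466]
ee_rot: [[-0.031, 1.0, 0.002], [1.0, 0.031, -0.0], [-0.0, 0.002, -1.0]]
force: [0.1, -0.4, -3.4]
gripper_width: 0.64
gripper_force: 40.0
```

```bash
python3 -m handwheel '[[[0,-0.005,0,0,0,3,-1],[-0.002,-0.015,0,0,0,9,-1],[-0.004,-0.035,0,0,0,16,-1],[-0.006,-0.055,0,0,0,23,-1],[-0.008,-0.075,0,0,0,30,-1],[-0.011,-0.095,0,0,0,37,-1],[-0.014,-0.115,0,0,0,44,-1],[-0.017,-0.135,0,0,0,51,-1],[-0.019,-0.155,0,0,0,58,-1],[-0.022,-0.175,0,0,0,65,-1]]]' 40
python3 -m handwheel '[[[0,-0.02,0,0,0,6.5,-1],[0,-0.04,0,0,0,12.5,-1],[-0.005,-0.06,0,0,0,12.5,-1],[-0.008,-0.08,0,0,0,12.5,-1],[-0.01,-0.092,0,0,0,12.5,-1],[-0.01,-0.097,0,0,0,12.5,-1],[-0.01,-0.097,0,0,0,12.5,-1],[-0.01,-0.097,0,0,0,12.5,-1],[-0.01,-0.097,0,0,0,12.5,-1]]]' 40
python3 - <<'E'
from look import *
c=shot('side','side5'); cv2.imwrite('pics/side5c.png',cv2.resize(c['pixels'][50:190,210:370,::-1],None,fx=4,fy=4,interpolation=cv2.INTER_CUBIC))
c=shot('top','top5')
E
```

```text
clock: 18.63
ee_pos: [0.5272, -0.2042, 0.1438]
ee_rot: [[-0.921, 0.389, -0.002], [0.389, 0.921, 0.001], [0.002, 0.0, -1.0]]
force: [-0.3, 0.8, -3.6]
gripper_width: 0.644
gripper_force: 40.0
clock: 19.38
ee_pos: [0.5181, -0.2995, 0.1449]
ee_rot: [[-0.983, 0.185, -0.0], [0.185, 0.983, 0.0], [0.001, 0.0, -1.0]]
force: [0.9, 0.1, -3.5]
gripper_width: 0.643
gripper_force: 40.0
```

View pics/side5c.png

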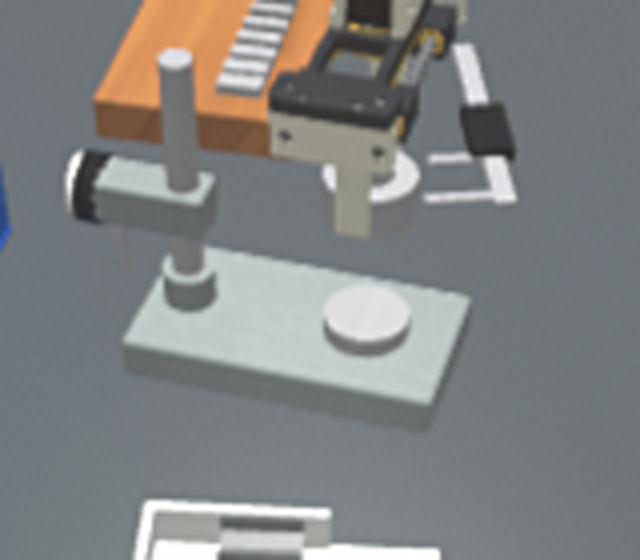

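View pics/top5.png

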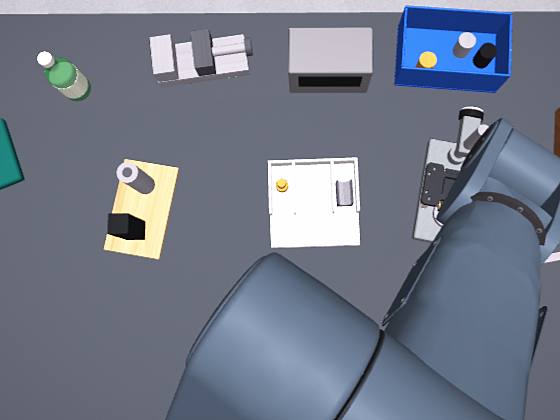

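The ring hangs level over the anvil (368,315 in the side crop). Both standards are upright on the board in the top view. Before lowering 80 mm I'll check the wrist's clearance from the column.

Run:
```python
from look import *
c=dict(np.load('pics/top5.npz')); w=world(c).reshape(-1,3)
d0=dict(np.load('pics/top0.npz')); w0=world(d0).reshape(-1,3)
d=w0[(w0[:,2]>.19)&(w0[:,2]<.22)&(abs(w0[:,0]-.64)<.06)&(abs(w0[:,1]+.33)<.06)]; print('col top',d.mean(0),d.max(0))
col=d.mean(0)[:2]
for n in('top5','side5'):
    w=world(dict(np.load(f'pics/{n}.npz'))).reshape(-1,3)
    for lo,hi in((.17,.21),(.22,.26),(.26,.3),(.3,.35),(.35,.4),(.4,.5),(.5,.6)):
        p=w[(w[:,2]>lo)&(w[:,2]<hi)&(np.hypot(*(w[:,:2]-[.518,-.3]).T)<.2)]
        if len(p): print(n,lo,hi,len(p),np.hypot(*(p[:,:2]-col).T).min().round(3),p[:,0].max().round(3))
```

```text
col top [ 0.63940219 -0.32257478  0.20571131] [ 0.65164241 -0.31335251  0.21356516]
top5 0.17 0.21 123 0.001 0.652
top5 0.22 0.26 1133 0.095 0.571
top5 0.26 0.3 38 0.113 0.568
top5 0.35 0.4 58 0.097 0.57
top5 0.4 0.5 6205 0.069 0.59
top5 0.5 0.6 9263 0.172 0.501
side5 0.17 0.21 212 0.003 0.651
side5 0.22 0.26 1250 0.095 0.569
side5 0.26 0.3 340 0.088 0.556
side5 0.3 0.35 706 0.086 0.557
side5 0.35 0.4 749 0.074 0.586
side5 0.4 0.5 269 0.117 0.554
```

Nothing comes within 69 mm of the column axis, so I'll lower.

```bash
python3 -m handwheel '[[[0,0,-0.01,0,0,0,-1],[0,0,-0.03,0,0,0,-1],[0,0,-0.05,0,0,0,-1],[0,0,-0.065,0,0,0,-1],[0,0,-0.073,0,0,0,-1],[0,0,-0.076,0,0,0,-1],[0,0,-0.078,0,0,0,-1],[0,0,-0.078,0,0,0,-1],[0,0,-0.078,0,0,0,-1]]]' 40
```

```text
clock: 20.23
ee_pos: [0.5184, -0.3007, 0.0679]
ee_rot: [[-0.983, 0.186, 0.001], [0.186, 0.983, -0.001], [-0.001, -0.001, -1.0]]
force: [0.4, 0.2, -3.9]
gripper_width: 0.644
gripper_force: 40.0
```

```bash
python3 -m handwheel '[[[0,0,-0.001,0,0,0,-1],[0,0,-0.002,0,0,0,-1],[0,0,-0.0025,0,0,0,-1],[0,0,-0.0025,0,0,0,-1],[0,0,-0.0025,0,0,0,-1]]]' 40
```

```text
clock: 20.65
ee_pos: [0.5181, -0.3006, 0.0648]
ee_rot: [[-0.983, 0.186, 0.0], [0.186, 0.983, -0.0], [-0.0, -0.0, -1.0]]
force: [0.5, 0.5, -1.2]
gripper_width: 0.643
gripper_force: 40.0
```

```bash
python3 -m handwheel '[[[0,0,-0.0005,0,0,0,-1],[0,0,-0.0005,0,0,0,0.3],[0,0,-0.0005,0,0,0,0.35],[0,0,-0.0005,0,0,0,0.5],[0,0,-0.0005,0,0,0,0.8],[0,0,-0.0005,0,0,0,0.9],[0,0,-0.0005,0,0,0,0.9]]]' 40
python3 -m handwheel '[[[0,0,0.02,0,0,0,0.9],[0,0,0.05,0,0,0,0.9],[0,0,0.08,0,0,0,0.9],[0,0,0.11,0,0,0,0.9],[0,0,0.14,0,0,0,0.9],[0,0,0.165,0,0,0,0.9],[0,0,0.165,0,0,0,0.9]]]'
```

```text
clock: 21.23
ee_pos: [0.518, -0.3005, 0.0641]
ee_rot: [[-0.983, 0.186, 0.0], [0.186, 0.983, -0.0], [-0.0, -0.0, -1.0]]
force: [-0.3, 0.4, 0.6]
gripper_width: 0.912
gripper_force: 0.0
clock: 21.82
ee_pos: [0.5196, -0.3015, 0.2345]
ee_rot: [[-0.983, 0.186, 0.007], [0.186, 0.983, -0.005], [-0.007, -0.003, -1.0]]
force: [-0.1, -0.6, 1.2]
gripper_width: 0.946
gripper_force: 0.0
```

```bash
python3 -m handwheel '[[[-0.037,0.37,0,0,0,-77.5,1],[-0.037,0.37,0,0,0,-77.5,1],[-0.037,0.37,0,0,0,-77.5,1],[-0.037,0.37,0,0,0,-77.5,1],[-0.037,0.37,0,0,0,-77.5,1],[-0.037,0.37,0,0,0,-77.5,1],[-0.037,0.37,0,0,0,-77.5,1],[-0.037,0.37,0,0,0,-77.5,1],[-0.037,0.37,0,0,0,-77.5,1],[-0.037,0.37,0,0,0,-77.5,1]]]'
python3 - <<'E'
from look import *
c=shot('top','top6'); w=world(c); V,U=np.mgrid[:420,:560]
def obj(n,box,lo,hi):
    u0,u1,v0,v1=box; m=(U>=u0)&(U<=u1)&(V>=v0)&(V<=v1)&(w[...,2]>lo)&(w[...,2]<hi)
    p=w[m]; r=cv2.minAreaRect((p[:,:2]*1000).astype(np.float32)); print(n,len(p),p.mean(0).round(4),np.round(r[0],1),np.round(r[1],1),round(r[2],1))
obj('ring',(425,475,190,235),.068,.082)
obj('cyl',(110,160,150,200),.123,.14)
obj('block',(95,155,205,245),.115,.13)
s=sensors.sense(); print(s['ee_pos'],s['ee_rot'])
E
```

```text
clock: 22.65
ee_pos: [0.4801, 0.0721, 0.2287]
ee_rot: [[-0.209, 0.978, -0.0], [0.978, 0.209, 0.0], [0.0, -0.0, -1.0]]
force: [-0.4, 0.0, -0.1]
gripper_width: 0.998
gripper_force: 0.0
ring 568 [ 0.518  -0.2996  0.0742] [ 518.2 -299.9] [58.5 59.3] 26.7
cyl 383 [0.5791 0.3297 0.1311] [579.9 330.2] [41.2 40.3] 47.0
block 459 [0.4814 0.3441 0.123 ] [481.9 345.1] [40.2 41.6] 1.6
[0.47987353 0.07430108 0.22873255] [[-1.94914183e-01  9.80820126e-01 -5.84032183e-04]
 [ 9.80819389e-01  1.94914779e-01  1.24692122e-03]
 [ 1.33684193e-03 -3.29787459e-04 -9.99999052e-01]]
```

View pics/top6.png

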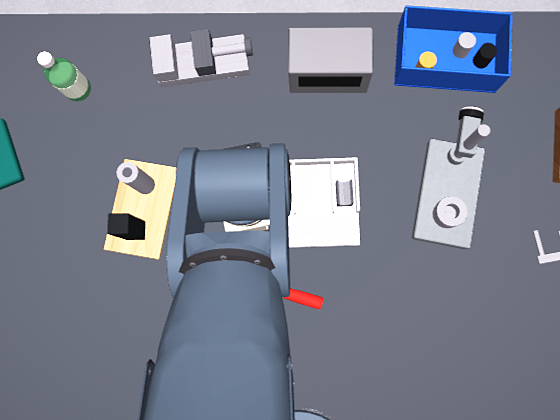

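The ring sits on the anvil at (450,212), about 1 mm off centre. Both standards are on the board. Let the arm settle, then go to the block.

```bash
python3 -m handwheel '[[[0,0,0,0,0,-6,1],[0,0,0,0,0,-6,1],[0,0,0,0,0,-6,1]]]'
```

```text
clock: 22.95
ee_pos: [0.4809, 0.0694, 0.2288]
ee_rot: [[-0.113, 0.994, -0.0], [0.994, 0.113, -0.0], [-0.0, -0.0, -1.0]]
force: [0.5, 0.5, 0.2]
gripper_width: 0.999
gripper_force: 0.0
```

```bash
python3 -m handwheel '[[[0,0.276,0,0,0,-4.7,0.6],[0,0.276,0,0,0,-4.7,0.6],[0,0.276,0,0,0,-4.7,0.6],[0,0.276,0,0,0,-4.7,0.6],[0,0.276,0,0,0,-4.7,0.6],[0,0.276,0,0,0,-4.7,0.6],[0,0.276,0,0,0,-4.7,0.6],[0,0.276,0,0,0,-4.7,0.6],[0,0.276,0,0,0,-4.7,0.6],[0,0.276,0,0,0,-4.7,0.6]]]'
```

```text
clock: 23.78
ee_pos: [0.4811, 0.3445, 0.2288]
ee_rot: [[-0.029, 1.0, -0.001], [1.0, 0.029, -0.001], [-0.001, -0.001, -1.0]]
force: [0.2, 0.0, 0.5]
gripper_width: 0.803
gripper_force: 0.0
```

Descend to z = 0.0906, grip and lift.

```bash
python3 -m handwheel '[[[0,0,-0.03,0,0,0,0.6],[0,0,-0.06,0,0,0,0.6],[0,0,-0.09,0,0,0,0.6],[0,0,-0.12,0,0,0,0.6],[0,0,-0.135,0,0,0,0.6],[0,0,-0.138,0,0,0,0.6],[0,0,-0.138,0,0,0,0.6],[0,0,-0.138,0,0,0,0.6]]]'
python3 -m handwheel '[[[0,0,0,0,0,0,-1],[0,0,0,0,0,0,-1],[0,0,0,0,0,0,-1],[0,0,0,0,0,0,-1],[0,0,0,0,0,0,-1],[0,0,0,0,0,0,-1],[0,0,0,0,0,0,-1],[0,0,0,0,0,0,-1],[0,0,0,0,0,0,-1]]]' 40
python3 -m handwheel '[[[0,0,0.005,0,0,0,-1],[0,0,0.015,0,0,0,-1],[0,0,0.03,0,0,0,-1],[0,0,0.045,0,0,0,-1],[0,0,0.06,0,0,0,-1],[0,0,0.065,0,0,0,-1],[0,0,0.065,0,0,0,-1]]]' 40
```

```text
clock: 24.45
ee_pos: [0.4818, 0.3451, 0.0924]
ee_rot: [[-0.027, 1.0, 0.001], [1.0, 0.027, 0.001], [0.001, 0.001, -1.0]]
force: [0.4, -0.8, 0.6]
gripper_width: 0.802
gripper_force: 0.0
clock: 25.2
ee_pos: [0.481, 0.3456, 0.0913]
ee_rot: [[-0.028, 1.0, 0.0], [1.0, 0.028, 0.0], [0.0, 0.0, -1.0]]
force: [-0.8, -0.5, 2.3]
gripper_width: 0.429
gripper_force: 40.0
clock: 25.78
ee_pos: [0.4814, 0.3457, 0.1575]
ee_rot: [[-0.028, 1.0, 0.002], [1.0, 0.028, 0.001], [0.001, 0.002, -1.0]]
force: [0.3, -0.0, -5.2]
gripper_width: 0.426
gripper_force: 40.0
```

```bash
python3 -m handwheel '[[[0,-0.010,0,0,0,0,-1],[0.001,-0.03,0,0,0,0,-1],[0.002,-0.06,0,0,0,0,-1],[0.003,-0.09,0,0,0,0,-1],[0.004,-0.12,0,0,0,0,-1],[0.005,-0.15,0,0,0,0,-1],[0.006,-0.18,0,0,0,0,-1],[0.007,-0.21,0,0,0,0,-1],[0.008,-0.24,0,0,0,0,-1],[0.009,-0.27,0,0,0,0,-1]]]' 40
python3 -m handwheel '[[[0,-0.03,0,0,0,0,-1],[0.001,-0.06,0,0,0,0,-1],[0.001,-0.09,0,0,0,0,-1],[0.0015,-0.115,0,0,0,0,-1],[0.0015,-0.13,0,0,0,0,-1],[0.0015,-0.14,0,0,0,0,-1],[0.0015,-0.143,0,0,0,0,-1],[0.0015,-0.143,0,0,0,0,-1],[0.0015,-0.143,0,0,0,0,-1]]]' 40
python3 -m handwheel '[[[0,0,-0.01,0,0,0,-1],[0,0,-0.03,0,0,0,-1],[0,0,-0.045,0,0,0,-1],[0,0,-0.058,0,0,0,-1],[0,0,-0.064,0,0,0,-1],[0,0,-0.067,0,0,0,-1],[0,0,-0.067,0,0,0,-1],[0,0,-0.067,0,0,0,-1]]]' 40
```

```text
clock: 26.62
ee_pos: [0.4889, 0.0736, 0.1552]
ee_rot: [[-0.028, 1.0, -0.002], [1.0, 0.028, -0.0], [-0.0, -0.002, -1.0]]
force: [0.7, -0.4, -5.7]
gripper_width: 0.43
gripper_force: 40.0
clock: 27.37
ee_pos: [0.4912, -0.0669, 0.1558]
ee_rot: [[-0.028, 1.0, -0.001], [1.0, 0.028, 0.0], [0.0, -0.001, -1.0]]
force: [0.1, 0.4, -5.7]
gripper_width: 0.428
gripper_force: 40.0
clock: 28.03
ee_pos: [0.4918, -0.0673, 0.0895]
ee_rot: [[-0.028, 1.0, 0.001], [1.0, 0.028, -0.0], [-0.0, 0.001, -1.0]]
force: [0.3, 0.5, -5.8]
gripper_width: 0.43
gripper_force: 40.0
```

```bash
python3 -m handwheel '[[[0,0,-0.0015,0,0,0,-1],[0,0,-0.0025,0,0,0,-1],[0,0,-0.003,0,0,0,-1],[0,0,-0.0035,0,0,0,-1],[0,0,-0.0035,0,0,0,-1],[0,0,-0.0035,0,0,0,-1]]]' 40
```

```text
clock: 28.53
ee_pos: [0.4915, -0.0675, 0.0857]
ee_rot: [[-0.028, 1.0, 0.0], [1.0, 0.028, -0.0], [-0.0, 0.0, -1.0]]
force: [-0.5, -0.2, -5.6]
gripper_width: 0.434
gripper_force: 40.0
```

```bash
python3 -m handwheel '[[[0,0,-0.0005,0,0,0,-1],[0,0,-0.001,0,0,0,-1],[0,0,-0.001,0,0,0,-1]]]' 40
```

```text
clock: 28.78
ee_pos: [0.4916, -0.0676, 0.0853]
ee_rot: [[-0.028, 1.0, 0.0], [1.0, 0.028, -0.0], [-0.0, 0.0, -1.0]]
force: [-3.0, -0.2, 4.8]
gripper_width: 0.429
gripper_force: 40.0
```

Contact. Release, rise, then go to the cylinder at (0.579, 0.3296).

```bash
python3 -m handwheel '[[[0,0,0,0,0,0,-0.1],[0,0,0,0,0,0,0.1],[0,0,0,0,0,0,0.5],[0,0,0,0,0,0,1],[0,0,0,0,0,0,1],[0,0,0,0,0,0,1],[0,0,0,0,0,0,1]]]' 40
python3 -m handwheel '[[[0,0,0.02,0,0,0,1],[0,0,0.05,0,0,0,1],[0,0,0.08,0,0,0,1],[0,0,0.11,0,0,0,1],[0,0,0.145,0,0,0,1],[0,0,0.145,0,0,0,1],[0,0,0.145,0,0,0,1]]]'
python3 -m handwheel '[[[0.0877,0.397,0,0,0,0,1],[0.0877,0.397,0,0,0,0,1],[0.0877,0.397,0,0,0,0,1],[0.0877,0.397,0,0,0,0,1],[0.0877,0.397,0,0,0,0,1],[0.0877,0.397,0,0,0,0,1],[0.0877,0.397,0,0,0,0,1],[0.0877,0.397,0,0,0,0,1],[0.0877,0.397,0,0,0,0,1],[0.0877,0.397,0,0,0,0,1]]]'
python3 -m handwheel '[[[0,0,0,0,0,0,1],[0,0,0,0,0,0,1],[0,0,0,0,0,0,1]]]'
python3 - <<'E'
from look import *
shot('side','side7')
E
```

```text
clock: 29.37
ee_pos: [0.4915, -0.0675, 0.0846]
ee_rot: [[-0.028, 1.0, 0.0], [1.0, 0.028, 0.0], [0.0, 0.0, -1.0]]
force: [1.0, 0.1, -0.1]
gripper_width: 0.83
gripper_force: 0.0
clock: 29.95
ee_pos: [0.4922, -0.0676, 0.2311]
ee_rot: [[-0.028, 1.0, 0.003], [1.0, 0.028, -0.001], [-0.001, 0.003, -1.0]]
force: [0.2, -0.2, -0.2]
gripper_width: 1.003
gripper_force: 0.0
clock: 30.78
ee_pos: [0.5786, 0.3324, 0.2274]
ee_rot: [[-0.029, 1.0, -0.002], [1.0, 0.029, -0.001], [-0.001, -0.002, -1.0]]
force: [0.6, -1.2, 0.1]
gripper_width: 1.0
gripper_force: 0.0
clock: 31.03
ee_pos: [0.5787, 0.3288, 0.228]
ee_rot: [[-0.028, 1.0, -0.002], [1.0, 0.028, -0.001], [-0.001, -0.002, -1.0]]
force: [0.3, -0.4, -0.9]
gripper_width: 0.999
gripper_force: 0.0
```

View pics/side7.png

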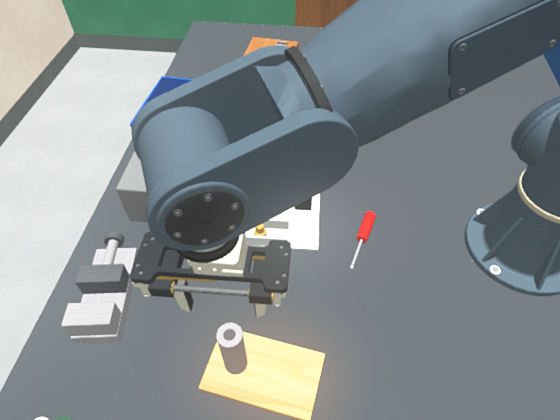

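The gripper is open above the cylinder (232,350), and the block's foot shows in the tray at (303,205). Descend to about 0.0916 and grip.

```bash
python3 -m handwheel '[[[0,0,-0.03,0,0,0,1],[0,0,-0.06,0,0,0,1],[0,0,-0.09,0,0,0,1],[0,0,-0.12,0,0,0,1],[0,0,-0.134,0,0,0,1],[0,0,-0.137,0,0,0,1],[0,0,-0.137,0,0,0,1],[0,0,-0.137,0,0,0,1]]]'
python3 -m handwheel '[[[0,0,0,0,0,0,-1],[0,0,0,0,0,0,-1],[0,0,0,0,0,0,-1],[0,0,0,0,0,0,-1],[0,0,0,0,0,0,-1],[0,0,0,0,0,0,-1],[0,0,0,0,0,0,-1],[0,0,0,0,0,0,-1],[0,0,0,0,0,0,-1],[0,0,0,0,0,0,-1]]]' 40
python3 -m handwheel '[[[0,0,0.005,0,0,0,-1],[0,0,0.015,0,0,0,-1],[0,0,0.03,0,0,0,-1],[0,0,0.045,0,0,0,-1],[0,0,0.06,0,0,0,-1],[0,0,0.065,0,0,0,-1],[0,0,0.065,0,0,0,-1]]]' 40
```

```text
clock: 31.75
ee_pos: [0.5801, 0.3295, 0.0944]
ee_rot: [[-0.027, 1.0, 0.002], [1.0, 0.027, 0.001], [0.001, 0.002, -1.0]]
force: [-1.0, 0.7, 0.9]
gripper_width: 0.998
gripper_force: 0.0
clock: 32.58
ee_pos: [0.5791, 0.3295, 0.0926]
ee_rot: [[-0.028, 1.0, -0.0], [1.0, 0.028, -0.0], [-0.0, -0.0, -1.0]]
force: [-0.6, -0.2, 0.2]
gripper_width: 0.441
gripper_force: 40.0
clock: 33.17
ee_pos: [0.5796, 0.3297, 0.1592]
ee_rot: [[-0.028, 1.0, 0.002], [1.0, 0.028, 0.001], [0.001, 0.002, -1.0]]
force: [-0.1, 0.2, -6.4]
gripper_width: 0.447
gripper_force: 40.0
```

```bash
python3 -m handwheel '[[[-0.003,-0.010,0,0,0,0,-1],[-0.008,-0.03,0,0,0,0,-1],[-0.016,-0.055,0,0,0,0,-1],[-0.023,-0.08,0,0,0,0,-1],[-0.031,-0.11,0,0,0,0,-1],[-0.039,-0.14,0,0,0,0,-1],[-0.047,-0.17,0,0,0,0,-1],[-0.055,-0.2,0,0,0,0,-1],[-0.063,-0.23,0,0,0,0,-1],[-0.071,-0.26,0,0,0,0,-1]]]' 40
python3 -m handwheel '[[[-0.008,-0.025,0,0,0,0,-1],[-0.013,-0.045,0,0,0,0,-1],[-0.0184,-0.058,0,0,0,0,-1],[-0.0184,-0.0633,0,0,0,0,-1],[-0.0184,-0.0633,0,0,0,0,-1],[-0.0184,-0.0633,0,0,0,0,-1]]]' 40
python3 -m handwheel '[[[0,0,-0.01,0,0,0,-1],[0,0,-0.03,0,0,0,-1],[0,0,-0.045,0,0,0,-1],[0,0,-0.058,0,0,0,-1],[0,0,-0.064,0,0,0,-1],[0,0,-0.067,0,0,0,-1],[0,0,-0.067,0,0,0,-1],[0,0,-0.067,0,0,0,-1]]]' 40
```

```text
clock: 34.0
ee_pos: [0.5065, 0.0677, 0.1567]
ee_rot: [[-0.028, 1.0, -0.002], [1.0, 0.028, -0.0], [-0.0, -0.002, -1.0]]
force: [0.3, -0.7, -7.1]
gripper_width: 0.449
gripper_force: 40.0
clock: 34.5
ee_pos: [0.4897, 0.0063, 0.1573]
ee_rot: [[-0.027, 1.0, -0.0], [1.0, 0.027, 0.0], [0.0, -0.0, -1.0]]
force: [-0.3, 0.6, -6.4]
gripper_width: 0.445
gripper_force: 40.0
clock: 35.17
ee_pos: [0.4901, 0.0064, 0.0909]
ee_rot: [[-0.028, 1.0, 0.001], [1.0, 0.028, -0.0], [-0.0, 0.001, -1.0]]
force: [-0.1, 0.1, -6.5]
gripper_width: 0.448
gripper_force: 40.0
```

```bash
python3 -m handwheel '[[[0,0,-0.0015,0,0,0,-1],[0,0,-0.0025,0,0,0,-1],[0,0,-0.0035,0,0,0,-1],[0,0,-0.0042,0,0,0,-1],[0,0,-0.0042,0,0,0,-1],[0,0,-0.0042,0,0,0,-1]]]' 40
```

```text
clock: 35.67
ee_pos: [0.4899, 0.0062, 0.0866]
ee_rot: [[-0.028, 1.0, 0.0], [1.0, 0.028, -0.0], [-0.0, 0.0, -1.0]]
force: [0.8, 0.1, -5.7]
gripper_width: 0.449
gripper_force: 40.0
```

```bash
python3 -m handwheel '[[[0,0,-0.0005,0,0,0,-1],[0,0,-0.0008,0,0,0,-1],[0,0,-0.0008,0,0,0,-1]]]' 40
```

```text
clock: 35.92
ee_pos: [0.49, 0.0062, 0.0865]
ee_rot: [[-0.028, 1.0, 0.0], [1.0, 0.028, -0.0], [-0.0, 0.0, -1.0]]
force: [-4.0, -0.1, 8.4]
gripper_width: 0.446
gripper_force: 40.0
```

Contact. Release, rise, and move off toward +y for a clear final view.

```bash
python3 -m handwheel '[[[0,0,0,0,0,0,-0.1],[0,0,0,0,0,0,0.1],[0,0,0,0,0,0,0.5],[0,0,0,0,0,0,1],[0,0,0,0,0,0,1],[0,0,0,0,0,0,1],[0,0,0,0,0,0,1]]]' 40
python3 -m handwheel '[[[0,0,0.02,0,0,0,1],[0,0,0.05,0,0,0,1],[0,0,0.08,0,0,0,1],[0,0,0.11,0,0,0,1],[0,0,0.145,0,0,0,1],[0,0,0.145,0,0,0,1],[0,0,0.145,0,0,0,1]]]'
python3 -m handwheel '[[[-0.05,0.36,0,0,0,0,1],[-0.05,0.36,0,0,0,0,1],[-0.05,0.36,0,0,0,0,1],[-0.05,0.36,0,0,0,0,1],[-0.05,0.36,0,0,0,0,1],[-0.05,0.36,0,0,0,0,1],[-0.05,0.36,0,0,0,0,1],[-0.05,0.36,0,0,0,0,1],[-0.05,0.36,0,0,0,0,1],[-0.05,0.36,0,0,0,0,1]]]'
python3 -m handwheel '[[[0,0,0,0,0,0,1],[0,0,0,0,0,0,1],[0,0,0,0,0,0,1]]]'
python3 - <<'E'
from look import *
c=shot('top','top8'); w=world(c); V,U=np.mgrid[:420,:560]
def obj(n,box,lo,hi):
    u0,u1,v0,v1=box; m=(U>=u0)&(U<=u1)&(V>=v0)&(V<=v1)&(w[...,2]>lo)&(w[...,2]<hi)
    p=w[m]; print(n,len(p),p.mean(0).round(4))
obj('cyl',(280,312,203,240),.115,.14)
obj('block',(318,350,205,240),.108,.13)
obj('ring',(425,475,190,235),.068,.082)
obj('plug',(272,292,176,196),.025,.055)
obj('vb',(335,354,176,210),.035,.05)
E
```

```text
clock: 36.5
ee_pos: [0.4899, 0.0062, 0.0856]
ee_rot: [[-0.028, 1.0, 0.0], [1.0, 0.028, 0.0], [-0.0, 0.0, -1.0]]
force: [-0.6, -0.1, -0.7]
gripper_width: 0.83
gripper_force: 0.0
clock: 37.08
ee_pos: [0.4905, 0.0062, 0.232]
ee_rot: [[-0.028, 1.0, 0.003], [1.0, 0.028, -0.0], [-0.0, 0.003, -1.0]]
force: [-0.8, 0.4, -1.0]
gripper_width: 1.005
gripper_force: 0.0
clock: 37.92
ee_pos: [0.438, 0.3703, 0.2285]
ee_rot: [[-0.032, 0.999, -0.002], [1.0, 0.032, -0.0], [-0.0, -0.002, -1.0]]
force: [0.0, 0.1, -0.6]
gripper_width: 0.999
gripper_force: 0.0
clock: 38.17
ee_pos: [0.4399, 0.3651, 0.2299]
ee_rot: [[-0.027, 1.0, -0.001], [1.0, 0.027, -0.001], [-0.001, -0.001, -1.0]]
force: [-0.9, 0.4, 0.3]
gripper_width: 1.002
gripper_force: 0.0
cyl 384 [0.4903 0.0075 0.1252]
block 446 [ 0.4919 -0.0674  0.1171]
ring 572 [ 0.5181 -0.2998  0.0741]
plug 100 [0.5789 0.0346 0.0372]
vb 127 [ 0.5623 -0.0932  0.0412]
```

View pics/top8.png

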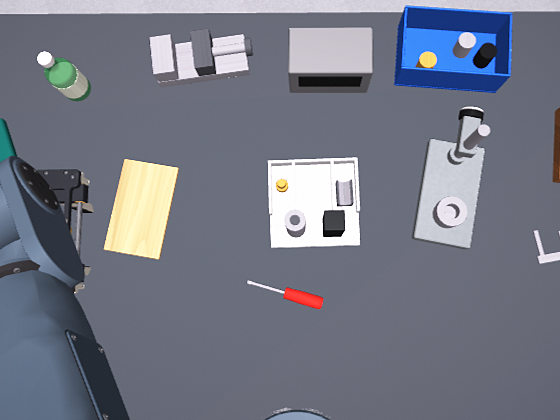

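The cylinder (295,220) and block (334,222) are back within about 1 mm of their starting spots. The ring is centred on the anvil (450,212), the plug and V-block haven't moved, and the gripper is clear. Handing in.

```bash
python3 -c "
from rig import workorder; print(workorder.finish_job())"
```

```text
the job is handed in; nothing more can be done
None
```

The job is handed in at about 38 s: the ring lies about 1 mm off the anvil's centre, the cylinder and block stand within about 1 mm of their starting spots, and the V-block and plug are unmoved; the hand-in returned no verdict.

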